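Find the glass lens cell by weight and show it over the lens viewer

TASK

Switch on the lens viewer by pressing its three white keys fully down, one at a time and letting each come back up: the round key, then the bar-shaped key, then the cross-shaped key. Then lift the two black lens cells clear of their tray in turn to feel which is heavier, setting each you put down back upright in the nest it came from, so that the lighter one ends there. Finish with the heavier cell held in the gripper, upright and still, about 5 cm above the viewer's round window and wholly over it - do not put it down or let go, the program ends while holding it - and do not push the screwdriver and the jar about.

Things in the scene. Friction and masses are not known exactly. Their poses are not given: they have to be found in the camera images.
- key_round_top (a point): top centre of the round key (disc 30 mm across); all three keys are white plastic, 55 mm above the table, on a row of black squares 46 mm wide, 56 mm apart, along the near edge of the viewer; which key has which place in the row varies. z axis up
- key_bar_top (a point): top centre of the bar-shaped key (42 mm long by 14 mm wide; its length runs across the row); all three keys are white plastic, 55 mm above the table, on a row of black squares 46 mm wide, 56 mm apart, along the near edge of the viewer; which key has which place in the row varies. z axis up
- key_cross_top (a point): top centre of the cross-shaped key (plus sign, 36 mm across, arms 13 mm wide); all three keys are white plastic, 55 mm above the table, on a row of black squares 46 mm wide, 56 mm apart, along the near edge of the viewer; which key has which place in the row varies. z axis up
- key_round (a joint): travel of the round key (m): 0 up, 0.006 fully down (straight down); spring, 0.9 N to start and 3.6 N fully down, comes back up by itself
- key_bar (a joint): travel of the bar-shaped key (m): 0 up, 0.006 fully down (straight down); spring, 0.9 N to start and 3.6 N fully down, comes back up by itself
- key_cross (a joint): travel of the cross-shaped key (m): 0 up, 0.006 fully down (straight down); spring, 0.9 N to start and 3.6 N fully down, comes back up by itself
- window (a point): centre of the face of the viewer's round white window, 90 mm in diameter in a thin aluminium rim, facing up, 37 mm above the table; the viewer is a fixed flat black box 200 by 180 mm, 35 mm high. x axis points from the row of keys (104 mm away) to the window, z up
- cell_1_mid (a point): centre, half-way up, of one of the two lens cells: upright black cylinder 40 mm in diameter and 60 mm tall with grooved rings and a lens on top (3 mm dome), standing 12 mm deep in a nest of the tray: its centre starts 38 mm above the table. The cells look alike; one (either) weighs 0.42 to 0.50 kg, the other 0.18 to 0.22 kg. z axis up
- cell_2_mid (a point): centre, half-way up, of the other of the two lens cells: upright black cylinder 40 mm in diameter and 60 mm tall with grooved rings and a lens on top (3 mm dome), standing 12 mm deep in a nest of the tray: its centre starts 38 mm above the table. The cells look alike; one (either) weighs 0.42 to 0.50 kg, the other 0.18 to 0.22 kg. z axis up
- cell_1: the same lens cell as point cell_1_mid; origin at the centre of its underside, z axis up; the lens block inside has about 1 mm of play
- cell_2: the same lens cell as point cell_2_mid; origin at the centre of its underside, z axis up; the lens block inside has about 1 mm of play
- tray: fixed aluminium tray 100 by 220 mm, 20 mm high, with two round nests 46 mm in diameter and 12 mm deep, 55 mm either side of its middle along its y (long) axis; origin under its middle
- viewer: the fixed lens viewer; origin under the middle of its box, x axis from the keys to the window
- screwdriver: bystander: grey screwdriver 150 mm long lying between the tray and the viewer
- jar: bystander: small amber jar 36 mm across, 55 mm tall, between the tray and the viewer

How it is judged:
By the outcome, as a careful person would: the job done as asked, in the order asked, and still so for the second after the job is handed in, while the arm keeps its last pose, push and grip.
It also fails if it takes over 72 s, if anything falls off the work surface, if the arm or the gripper's body presses on something with over 40 N, if the wrist force passes 120 N, or if a joint passes its speed limit or range.

ROBOT

A 6-joint arm with a two-finger parallel gripper is mounted at the origin on the work surface. World frame = base frame: x ahead of the robot, y to its left, z up, the work surface at z = 0. Lengths are in m, angles in rad, forces in N, time in s.
With the tool pointing down it reaches from about 0.3 to 0.875 m from the base axis. Payload 6.4 kg.
Tool frame: the origin (TCP) lies between the finger pads; the fingertips stand 25 mm ahead of it and the grasp point (between the pads) lies 6 mm ahead of it; z points along the fingers, y is the direction in which the jaws open and shut (so a half turn about z gives the same grasp; the last joint's range is limited). The gripper opens to 85 mm and grips with 20 to 120 N. Pads are 22 mm wide; open, the fingers measure 114 mm over their backs; the gripper's body (76 mm by 85 mm) begins 54 mm behind the grasp point. The pads swing forward as they close: fully open they stand 13 mm farther back than shut.
Start: joints at [-0.206, 0.181, 1.607, -0, 1.354, -0.206], TCP at [0.575, 0, 0.256] pointing down, gripper open.
Joint ranges: [-2.99, 2.99], [-0.89, 2.07], [0.3, 2.58], [-1.14, 4.28], [0, 2.63], [-3.12, 3.12]. Speed limits (rad/s): [2.57, 2.57, 3.01, 3.14, 3.14, 3.14].

INTERFACE

Orientations are given as a 3x3 rotation matrix whose columns are the frame's x, y, z axes.
In Python, from cell import get_obs, grab_frame, camera_info, sign_off gives the robot as it stands.
- The arm moves only by the tool arm_command, never from a script. Its argument "motion" is a list of rows, each an object with "angular": the turn, a rotation vector about the tool's x, y, z in degrees, a list of three; "offset": the shift along the tool's x, y, z in mm, a list of three; "fingers": the finger opening in mm, from 0 to 85.4. A call has 1 to 20 rows; each row is the pose to reach, as a shift and turn from the pose commanded when the call began, along the tool's axes at that moment; what a row does not reach only later rows make up. A row lasts 1/12 s, in which the tool goes at most 41.7 mm and 7.16 degrees, less where a joint would pass 70% of its speed; a pose out of reach is approached as far as the arm can. A call with a gripper value outside its range is refused whole. The fingers move at their own pace and stop on an object; "squeeze" is the grip in N (left out, the last holds). Time passes only in rows, so rows that repeat a pose let the fingers close. It gives the time, the measured TCP pose, the force and the opening at its end, in the units of the state.
- get_obs(): the state, without advancing time (a new reading comes with each control period).
- grab_frame(name): name is "scene" or "side" or "wrist"; returns the picture (420x560x3 uint8, red, green, blue); there is no depth.
- camera_info(name): a dict with "camera_matrix" (3x3 intrinsics, pixels), "origin" and "attitude" of the camera in the world. Camera axes: x right, y up, looking along -z (the intrinsics and any distortion apply to the point x, -y, -z); pixel columns grow to the right and rows downward; lengths in m; the calibration is good to about 2 mm. The wrist camera is an equidistant fisheye: a pixel r from the principal point sees the ray r / f radians off the axis. A picture is of the moment at which its call begins: read the wrist's pose just before it. camera_info takes no time and is no camera call; for the wrist camera it gives the pose at the moment of the call.
- sign_off(): hands the job in, once; it reports no verdict.
The state is a dict: "time": time; "joints": joint angles; "qvel": joint speeds; "effort": joint torques, N m; "position": TCP position; "orientation": TCP orientation; "wrist_force": force on the tool from outside, world axes, zero at the start; "ft_torque": the same for the moment, N m; "gripper_width": finger opening in m.
Only numpy, scipy, OpenCV 4.12 (cv2) and the standard library are available. Lean on these libraries where they do the work, as an engineer would, in place of code of your own. Each camera call takes 0.05 s, during which the arm holds its last target.

## Working session

There is one attempt and no reset: what is moved stays moved. The work goes in short steps, Python scripts to look and compute and a tool call to move; the robot and the scene stay as the last step left them, time stands still between calls to the robot, and variables do not carry over. Pictures are saved under pics/ and viewed, and the job is handed in when it is done.

Besides the shell and the picture viewer there is one more tool, called after "Call:" as name(argument=value, ...) on one line, values as JSON. arm_command: Moves the arm, as the interface text tells. Its arguments: {"type":"object","properties":{"motion":{"type":"array","items":{"type":"object","properties":{"angular":{"type":"array","items":{"type":"number"}},"offset":{"type":"array","items":{"type":"number"}},"fingers":{"type":"number"}}}},"squeeze":{"type":"number"}},"required":["motion"]}

```bash
mkdir -p pics; ls; python3 - <<'E'
from cell import *
import cv2
print(get_obs())
for n in ["scene","side","wrist"]:
    print(n,camera_info(n))
    cv2.imwrite(f"pics/{n}0.png",cv2.cvtColor(grab_frame(n),cv2.COLOR_RGB2BGR))
E
```

```text
pics
{'time': 0.0, 'joints': array([-2.06270267e-01,  1.81544511e-01,  1.60801153e+00, -3.22334420e-07,
        1.35378348e+00, -2.06290967e-01]), 'qvel': array([ 6.11319057e-04, -4.65723391e-04,  8.79411980e-05, -4.15241181e-04,
       -8.67460568e-04, -6.31092739e-04]), 'effort': array([ 3.41415571e-04, -4.44869328e+01, -3.51340663e+01, -2.51131587e-04,
        9.11703974e-03,  3.43231875e-05]), 'position': array([5.74493227e-01, 1.40547600e-04, 2.55380454e-01]), 'orientation': array([[-2.04641085e-05,  9.99998538e-01, -1.70990161e-03],
       [ 9.99999936e-01,  2.10753750e-05,  3.57469080e-04],
       [ 3.57504594e-04, -1.70989419e-03, -9.99998474e-01]]), 'wrist_force': array([-0.3576496 , -0.48171952,  0.35028849]), 'ft_torque': array([ 0.00212479,  0.04463863, -0.01061933]), 'gripper_width': 0.08510034484242761}
scene {'camera_matrix': array([[545.39750191,   0.        , 287.20822509],
       [  0.        , 545.39750191, 211.51917208],
       [  0.        ,   0.        ,   1.        ]]), 'origin': array([ 1.15848116, -0.3043123 ,  0.87116246]), 'attitude': array([[ 0.45625968, -
[... 242 characters left out ...]
4001],
       [  0.        ,   0.        ,   1.        ]]), 'origin': array([0.4234504 , 0.66707401, 0.75872561]), 'attitude': array([[-0.98292493,  0.12234371, -0.13744308],
       [-0.18386166, -0.68270104,  0.70718751],
       [-0.00731259,  0.72038275,  0.69353819]])}
wrist {'camera_matrix': array([[325.1922621 ,   0.        , 284.78003108],
       [  0.        , 325.1922621 , 211.67986233],
       [  0.        ,   0.        ,   1.        ]]), 'origin': array([0.57406971, 0.06536979, 0.37291905]), 'attitude': array([[ 9.99998996e-01,  9.00814812e-04,  1.09394202e-03],
       [-1.15443103e-03,  9.65553810e-01,  2.60200899e-01],
       [-8.21867060e-04, -2.60201901e-01,  9.65553880e-01]])}
```

View pics/scene0.png

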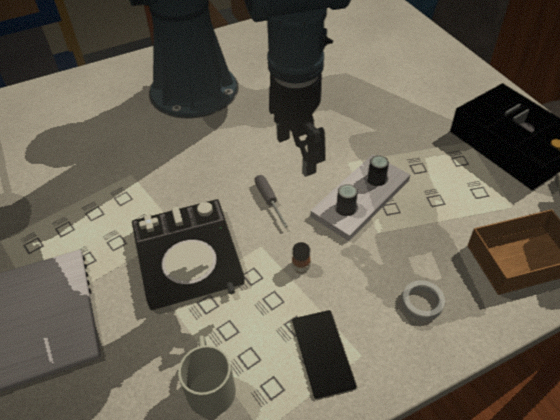

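View pics/side0.png

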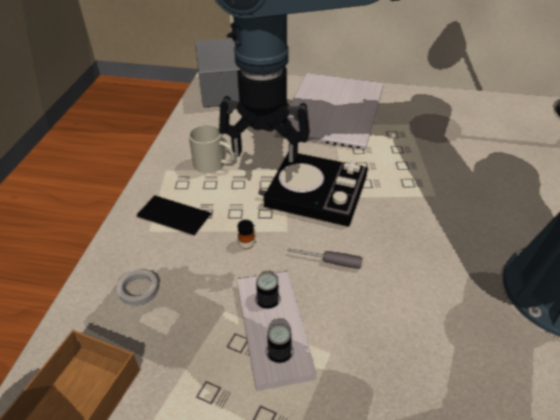

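View pics/wrist0.png

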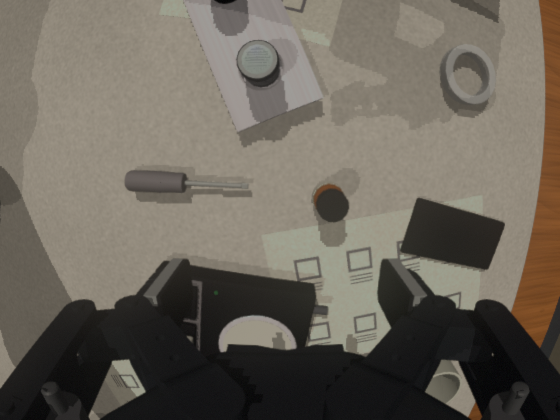

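Scene: cross key ≈(149,222), bar ≈(178,215), round ≈(205,209), window ≈(190,261), cells' tops ≈(347,191) and (378,162). The side view shows the same objects. I'll zoom in for accurate pixels.

```bash
python3 - <<'E'
import cv2,numpy as np
def crop(n,x0,y0,w,h,s):
    im=cv2.imread(f"pics/{n}0.png")[y0:y0+h,x0:x0+w]
    im=cv2.resize(im,None,fx=s,fy=s,interpolation=cv2.INTER_CUBIC)
    return np.clip(im.astype(float)*1.0,0,255).astype(np.uint8)
a=crop("scene",120,190,130,120,6); cv2.imwrite("pics/c1.png",a[:600])
cv2.imwrite("pics/c2.png",crop("scene",300,140,130,100,6))
cv2.imwrite("pics/c3.png",crop("side",255,145,130,100,6))
cv2.imwrite("pics/c4.png",crop("side",230,260,130,100,6)) if 0 else cv2.imwrite("pics/c4.png",crop("side",225,255,130,135,4))
E
```

```text
(no output)
```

View pics/c1.png

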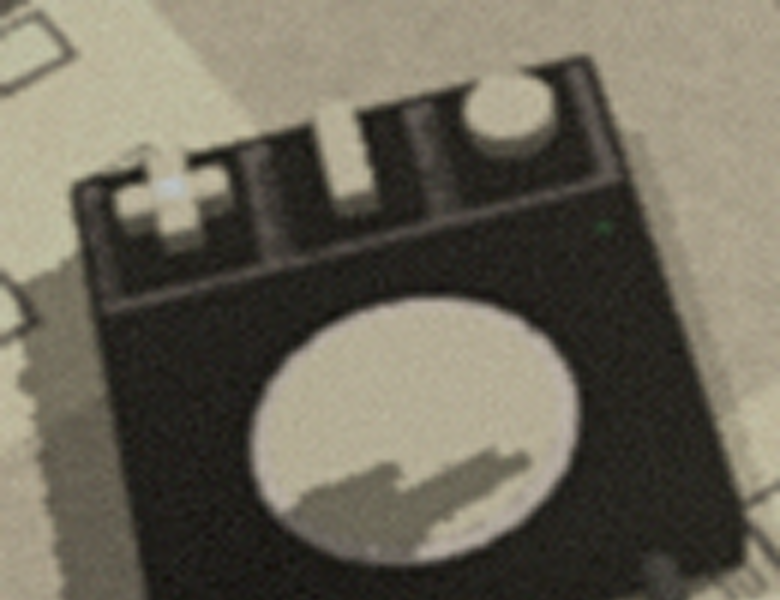

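View pics/c2.png

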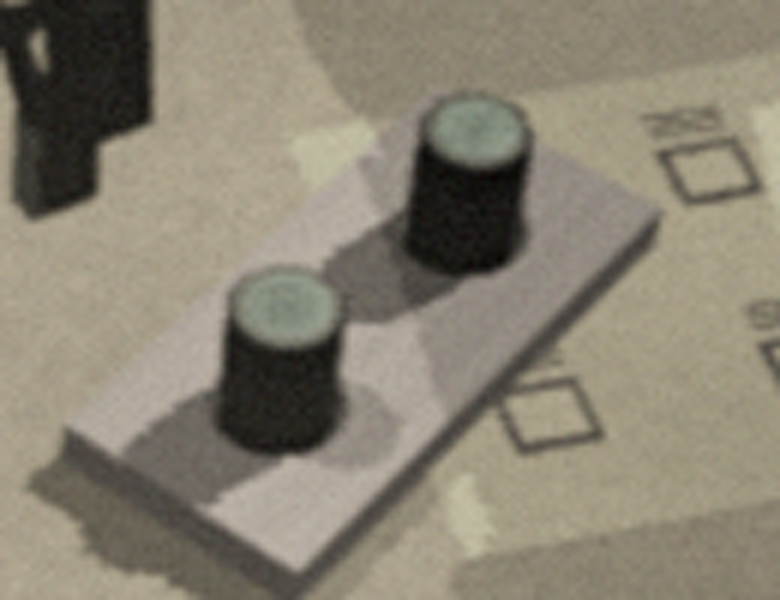

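View pics/c3.png

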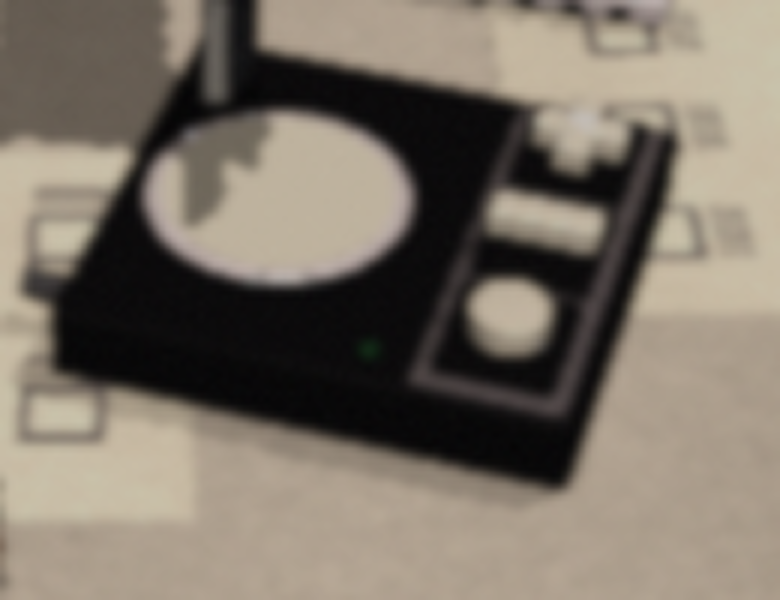

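View pics/c4.png

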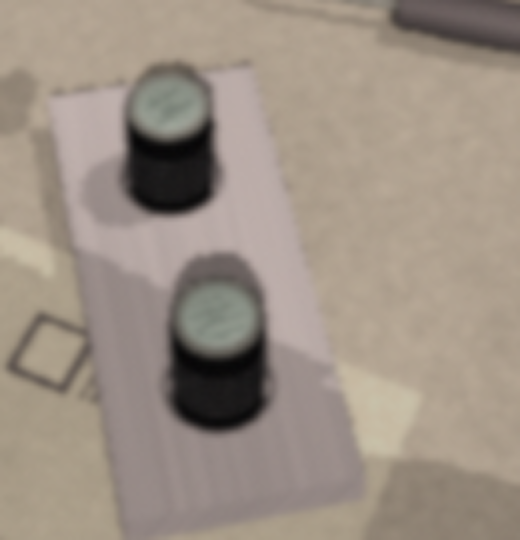

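Readings, in full-image pixels. Scene: cross (148.7,221.2), bar (177.3,215.3), round (204.7,207.7), window (189.2,261.7), cell A top (347.7,191.5), cell B top (379.3,162). Side: cross (351.7,165.8), bar (346.3,180.3), round (340,195.8), window (301.5,177.8), cell A (267.3,280.8), cell B (279.5,334).

```bash
cat > h.py <<'E'
import numpy as np
from cell import *
def ray(n,p):
    c=camera_info(n);K=c["camera_matrix"];d=np.array([(p[0]-K[0,2])/K[0,0],-(p[1]-K[1,2])/K[1,1],-1.])
    return np.array(c["origin"]),np.array(c["attitude"])@d
def atz(n,p,z):
    o,d=ray(n,p);return o+d*(z-o[2])/d[2]
def tri(p,q):
    o1,d1=ray("scene",p);o2,d2=ray("side",q)
    A=np.c_[d1,-d2];t=np.linalg.lstsq(A,o2-o1,rcond=None)[0]
    a,b=o1+t[0]*d1,o2+t[1]*d2
    return (a+b)/2,np.linalg.norm(a-b)
E
python3 - <<'E'
from h import *
np.set_printoptions(precision=4,suppress=True)
c=lambda x,y,s,a,b:(x/s+a,y/s+b)
S=lambda x,y:c(x,y,6,120,190); S2=lambda x,y:c(x,y,6,300,140)
D=lambda x,y:c(x,y,6,255,145); D2=lambda x,y:c(x,y,4,225,255)
P=dict(cross=(S(172,187),D(580,125),.055),bar=(S(342,150),D(548,212),.055),round=(S(508,106),D(510,305),.055),win=(S(415,430),D(279,197),.037),
A=(S2(286,309),D2(169,107),.069),B=(S2(476,132),D2(217,318),.069))
R={}
for k,(p,q,z) in P.items():
    a,b=atz("scene",p,z),atz("side",q,z);t,e=tri(p,q);R[k]=(a+b)/2
    print(k,a[:2],b[:2],t,round(e,4))
print("key dist",[np.linalg.norm(R[a]-R[b]) for a,b in(("cross","bar"),("bar","round"))],"win-bar",np.linalg.norm((R["win"]-R["bar"])[:2]))
print("cells",np.linalg.norm(R["A"]-R["B"]),R["A"]-R["B"], (R["A"]+R["B"])/2)
d=R["win"]-R["bar"];print("axis",d,np.degrees(np.arctan2(d[1],d[0])))
d=R["round"]-R["cross"];print("row",d,np.degrees(np.arctan2(d[1],d[0])))
for n,p in (("scene",S2(66,432)),("scene",S2(300,570)),("scene",S2(660,212)),("side",D2(50,97)),("side",D2(250,67)),("side",D2(130,535)),("side",D2(365,495))):print(n,atz(n,p,.02))
for n,p in (("scene",(301,250)),("side",(246,228))):print("jar",atz(n,p,.055))
for n,p in (("scene",(260,177)),("scene",(287,229)),("side",(362,263)),("side",(288,251))):print("sd",atz(n,p,.01))
E
```

```text
cross [ 0.4275 -0.2455] [ 0.4268 -0.2453] [ 0.4269 -0.2456  0.0546] 0.0003
bar [ 0.4384 -0.1912] [ 0.4344 -0.1911] [ 0.4354 -0.1915  0.0535] 0.0027
round [ 0.446  -0.1358] [ 0.4434 -0.1368] [ 0.4442 -0.1362  0.0545] 0.0023
win [ 0.542  -0.2073] [ 0.5367 -0.204 ] [ 0.538  -0.2073  0.0333] 0.0023
A [0.5518 0.1301] [0.548  0.1312] [0.5492 0.1306 0.0671] 0.0023
B [0.5109 0.2322] [0.5075 0.2336] [0.5084 0.2331 0.0671] 0.0019
key dist [np.float64(0.055071631856234544), np.float64(0.05545120888396128)] win-bar 0.10394584672163139
cells 0.11006781980836398 [ 0.0408 -0.1022  0.    ] [0.5295 0.1818 0.069 ]
axis [ 0.1029 -0.0145 -0.018 ] -8.029289267775841
row [0.0175 0.1091 0.    ] 80.88548665551355
scene [0.5286 0.0605 0.02  ]
scene [0.617  0.0999 0.02  ]
scene [0.537  0.3007 0.02  ]
side [0.614  0.0973 0.02  ]
side [0.5232 0.0621 0.02  ]
side [0.5293 0.3066 0.02  ]
side [0.4399 0.273  0.02  ]
jar [ 0.6272 -0.0156  0.055 ]
jar [ 0.6199 -0.0063  0.055 ]
sd [0.38   0.0144 0.01  ]
sd [0.5382 0.0001 0.01  ]
sd [0.3825 0.0054 0.01  ]
sd [ 0.5329 -0.0001  0.01  ]
```

Geometry checks out: key spacing is about 55.5 mm (should be 56), bar to window 104 mm (104), cells 110 mm apart (110). Next I close the fingers and go above the round key.

Call:
arm_command(motion=[{"offset": [-30,-30,20],"fingers": 0},{"offset": [-60,-60,50],"fingers": 0},{"offset": [-90,-90,80],"fingers": 0},{"offset": [-115,-112,105],"fingers": 0},{"offset": [-130,-125,125],"fingers": 0},{"offset": [-136,-130,140],"fingers": 0},{"offset": [-136,-130,150],"fingers": 0},{"offset": [-136,-130,155],"fingers": 0},{"offset": [-136,-130,155],"fingers": 0},{"offset": [-136,-130,155],"fingers": 0},{"offset": [-136,-130,155],"fingers": 0}])

```text
validation failed for argument at $.mo...
```

```bash
python3 - <<'E'
from h import *
import cv2
print(get_obs())
for n in ["scene","side"]:
    im=cv2.cvtColor(grab_frame(n),cv2.COLOR_RGB2BGR)
    im=im[170:310,100:270] if n=="scene" else im[130:240,240:400]
    cv2.imwrite(f"pics/{n}1.png",cv2.resize(im,None,fx=4,fy=4,interpolation=cv2.INTER_CUBIC))
E
```

```text
{'time': 0.15, 'joints': array([-2.06306932e-01,  1.81369895e-01,  1.60774712e+00,  3.15663492e-05,
        1.35375535e+00, -2.06275864e-01]), 'qvel': array([-0.00033743, -0.0025206 , -0.00410752, -0.00062201,  0.00174957,
        0.00124024]), 'effort': array([ 1.94259010e-03, -4.45260644e+01, -3.51692533e+01, -1.26067753e-04,
        5.82284134e-03,  2.14055274e-05]), 'position': array([5.74639627e-01, 9.81956488e-05, 2.55606422e-01]), 'orientation': array([[ 3.80679095e-05,  9.99999223e-01, -1.24626187e-03],
       [ 9.99999957e-01, -3.77036335e-05,  2.92317063e-04],
       [ 2.92269847e-04, -1.24627295e-03, -9.99999181e-01]]), 'wrist_force': array([ 0.27941174, -0.50455393, -1.00520152]), 'ft_torque': array([ 0.03069741, -0.00064677, -0.01257001]), 'gripper_width': 0.08513519177229892}
```

View pics/scene1.png

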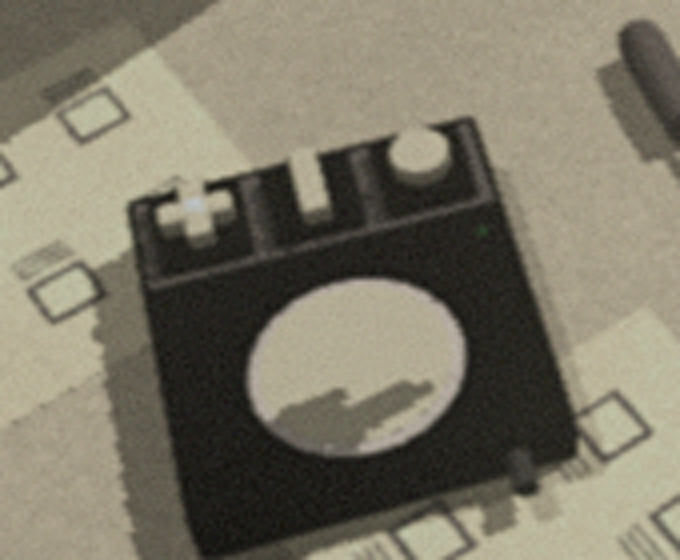

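View pics/side1.png

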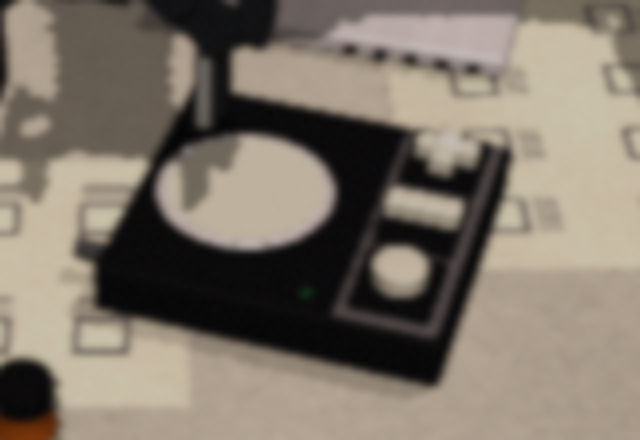

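The arm did not move: the call was rejected, and the scene is unchanged. "angular" is probably a required field.

Call:
arm_command(motion=[{"angular": [0,0,0],"offset": [-30,-30,20],"fingers": 0},{"angular": [0,0,0],"offset": [-60,-60,50],"fingers": 0},{"angular": [0,0,0],"offset": [-90,-90,80],"fingers": 0},{"angular": [0,0,0],"offset": [-115,-112,105],"fingers": 0},{"angular": [0,0,0],"offset": [-130,-125,125],"fingers": 0},{"angular": [0,0,0],"offset": [-136,-130,140],"fingers": 0},{"angular": [0,0,0],"offset": [-136,-130,150],"fingers": 0},{"angular": [0,0,0],"offset": [-136,-130,155],"fingers": 0},{"angular": [0,0,0],"offset": [-136,-130,155],"fingers": 0},{"angular": [0,0,0],"offset": [-136,-130,155],"fingers": 0},{"angular": [0,0,0],"offset": [-136,-130,155],"fingers": 0}], squeeze=30)

```text
time: 1.17
position: [0.4466, -0.1358, 0.1026]
orientation: [[-0.002, 1.0, 0.002], [1.0, 0.002, -0.001], [-0.001, 0.002, -1.0]]
wrist_force: [-0.0, -0.4, 0.0]
gripper_width: 0.0001
```

```bash
python3 - <<'E'
from h import *
import cv2
print(get_obs()["position"])
for n in ["scene","side"]:
    im=cv2.cvtColor(grab_frame(n),cv2.COLOR_RGB2BGR)
    im=im[170:310,100:270] if n=="scene" else im[130:240,240:400]
    cv2.imwrite(f"pics/{n}2.png",cv2.resize(im,None,fx=4,fy=4,interpolation=cv2.INTER_CUBIC))
E
```

```text
[ 0.4465568  -0.13584289  0.10257173]
```

View pics/scene2.png

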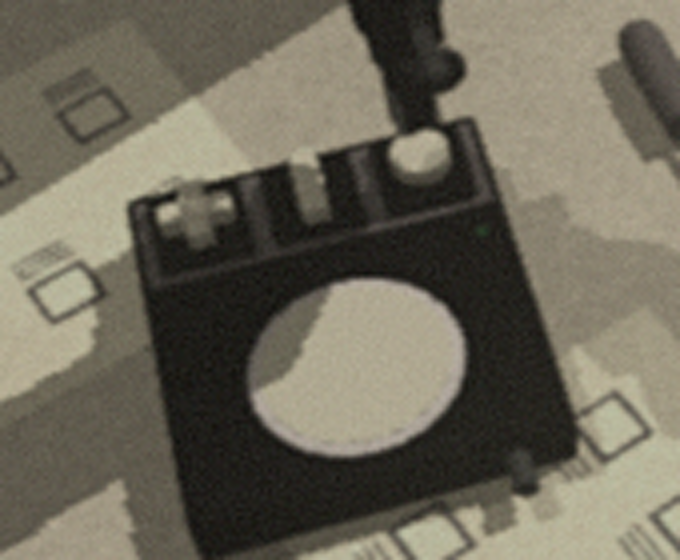

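View pics/side2.png

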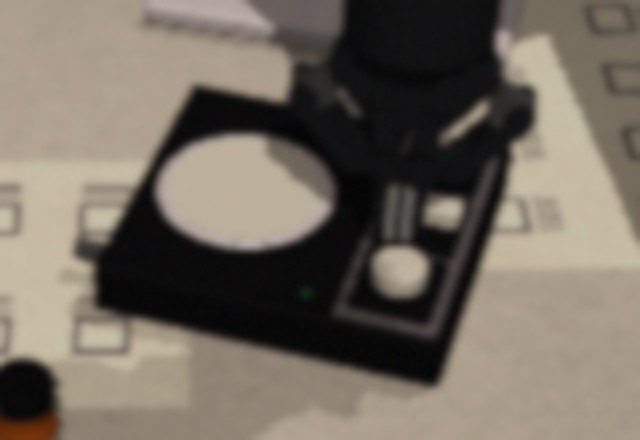

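The fingers are closed and sit above the round key in both views. I'll press slowly.

Call:
arm_command(motion=[{"angular": [0,0,0],"offset": [0,0,8],"fingers": 0},{"angular": [0,0,0],"offset": [0,0,16],"fingers": 0},{"angular": [0,0,0],"offset": [0,0,21],"fingers": 0},{"angular": [0,0,0],"offset": [0,0,24],"fingers": 0},{"angular": [0,0,0],"offset": [0,0,26],"fingers": 0},{"angular": [0,0,0],"offset": [0,0,26],"fingers": 0},{"angular": [0,0,0],"offset": [0,0,26],"fingers": 0}])

```text
time: 1.85
position: [0.4447, -0.1357, 0.0751]
orientation: [[-0.0, 1.0, -0.001], [1.0, 0.0, 0.001], [0.001, -0.001, -1.0]]
wrist_force: [-1.5, 1.5, 2.6]
gripper_width: -0.0
```

Call:
arm_command(motion=[{"angular": [0,0,0],"offset": [0,0,1],"fingers": 0},{"angular": [0,0,0],"offset": [0,0,2],"fingers": 0},{"angular": [0,0,0],"offset": [0,0,2.5],"fingers": 0},{"angular": [0,0,0],"offset": [0,0,2.5],"fingers": 0},{"angular": [0,0,0],"offset": [0,0,2.5],"fingers": 0}])

```text
time: 2.27
position: [0.445, -0.1359, 0.0738]
orientation: [[-0.0, 1.0, -0.0], [1.0, 0.0, 0.0], [0.0, -0.0, -1.0]]
wrist_force: [-5.3, 3.7, 13.8]
gripper_width: 0.0003
```

The force rose to 13.8 N, well above the 3.6 N spring, so the round key is at its stop. Now I release, move to the bar key and press it.

Call:
arm_command(motion=[{"angular": [0,0,0],"offset": [0,0,-8],"fingers": 0},{"angular": [0,0,0],"offset": [0,0,-18],"fingers": 0},{"angular": [0,0,0],"offset": [0,0,-26],"fingers": 0},{"angular": [0,0,0],"offset": [-15,-2,-28],"fingers": 0},{"angular": [0,0,0],"offset": [-35,-5,-28],"fingers": 0},{"angular": [0,0,0],"offset": [-50,-8,-28],"fingers": 0},{"angular": [0,0,0],"offset": [-55,-8.5,-28],"fingers": 0},{"angular": [0,0,0],"offset": [-55,-8.5,-28],"fingers": 0},{"angular": [0,0,0],"offset": [-55,-8.5,-20],"fingers": 0},{"angular": [0,0,0],"offset": [-55,-8.5,-12],"fingers": 0},{"angular": [0,0,0],"offset": [-55,-8.5,-7],"fingers": 0},{"angular": [0,0,0],"offset": [-55,-8.5,-4],"fingers": 0},{"angular": [0,0,0],"offset": [-55,-8.5,-2],"fingers": 0},{"angular": [0,0,0],"offset": [-55,-8.5,-1],"fingers": 0},{"angular": [0,0,0],"offset": [-55,-8.5,0],"fingers": 0},{"angular": [0,0,0],"offset": [-55,-8.5,0],"fingers": 0},{"angular": [0,0,0],"offset": [-55,-8.5,0],"fingers": 0}])

```text
time: 3.68
position: [0.4361, -0.19, 0.0737]
orientation: [[-0.001, 1.0, -0.002], [1.0, 0.001, 0.002], [0.002, -0.002, -1.0]]
wrist_force: [-6.6, 5.5, 18.0]
gripper_width: -0.0
```

The bar key is bottomed too (18 N). A quick look to confirm.

```bash
python3 - <<'E'
from h import *
import cv2
for n in ["scene","side"]:
    im=cv2.cvtColor(grab_frame(n),cv2.COLOR_RGB2BGR)
    im=im[170:310,100:270] if n=="scene" else im[130:240,240:400]
    cv2.imwrite(f"pics/{n}3.png",cv2.resize(im,None,fx=4,fy=4,interpolation=cv2.INTER_CUBIC))
E
```

```text
(no output)
```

View pics/scene3.png

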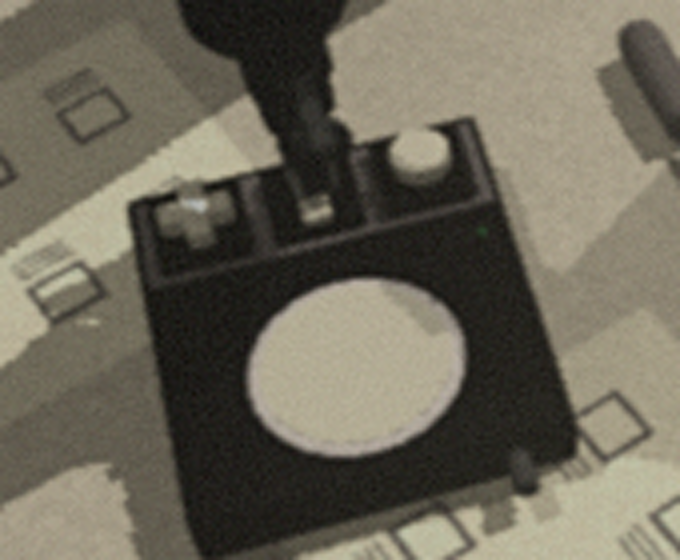

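View pics/side3.png

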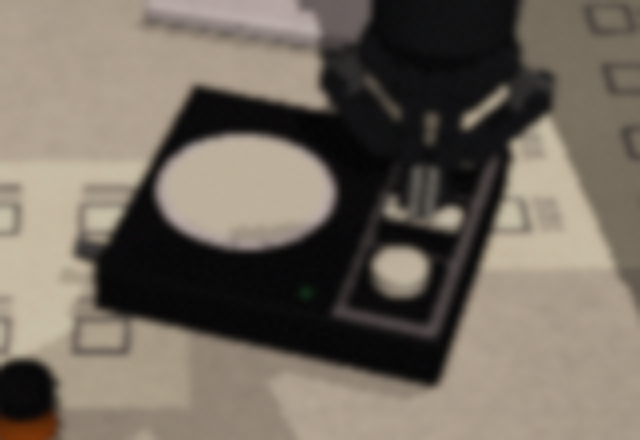

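The fingertips sit on the middle of the bar key (scene crop ≈(312,190)) and the round key is back up. Next, the cross key.

Call:
arm_command(motion=[{"angular": [0,0,0],"offset": [0,0,-8],"fingers": 0},{"angular": [0,0,0],"offset": [0,0,-18],"fingers": 0},{"angular": [0,0,0],"offset": [0,0,-26],"fingers": 0},{"angular": [0,0,0],"offset": [-15,-2,-28],"fingers": 0},{"angular": [0,0,0],"offset": [-35,-5,-28],"fingers": 0},{"angular": [0,0,0],"offset": [-50,-8,-28],"fingers": 0},{"angular": [0,0,0],"offset": [-55,-8.5,-28],"fingers": 0},{"angular": [0,0,0],"offset": [-55,-8.5,-28],"fingers": 0},{"angular": [0,0,0],"offset": [-55,-8.5,-20],"fingers": 0},{"angular": [0,0,0],"offset": [-55,-8.5,-12],"fingers": 0},{"angular": [0,0,0],"offset": [-55,-8.5,-7],"fingers": 0},{"angular": [0,0,0],"offset": [-55,-8.5,-4],"fingers": 0},{"angular": [0,0,0],"offset": [-55,-8.5,-2],"fingers": 0},{"angular": [0,0,0],"offset": [-55,-8.5,-1],"fingers": 0},{"angular": [0,0,0],"offset": [-55,-8.5,0],"fingers": 0},{"angular": [0,0,0],"offset": [-55,-8.5,0],"fingers": 0},{"angular": [0,0,0],"offset": [-55,-8.5,0],"fingers": 0}])

```text
time: 5.2
position: [0.4277, -0.2448, 0.0737]
orientation: [[-0.001, 1.0, -0.002], [1.0, 0.001, 0.002], [0.002, -0.002, -1.0]]
wrist_force: [-5.6, 6.2, 17.2]
gripper_width: 0.0001
```

```bash
python3 - <<'E'
from h import *
import cv2
for n in ["side"]:
    im=cv2.cvtColor(grab_frame(n),cv2.COLOR_RGB2BGR)
    im=im[170:310,100:270] if n=="scene" else im[130:240,240:400]
    cv2.imwrite(f"pics/{n}4.png",cv2.resize(im,None,fx=4,fy=4,interpolation=cv2.INTER_CUBIC))
E
```

```text
(no output)
```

View pics/side4.png

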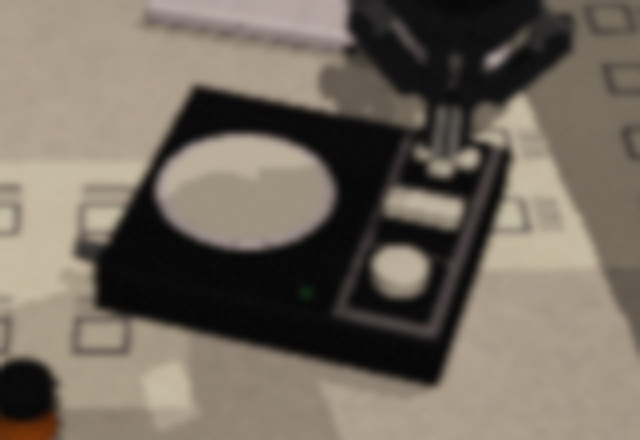

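The cross key is down (17 N), and the bar and round keys are back up. The first wrist picture gives a third estimate of cell A, so I'll cross-check it.

```bash
cat >> h.py <<'E'
W0=dict(o=np.array([0.57406971,0.06536979,0.37291905]),R=np.array([[ 9.99998996e-01,9.00814812e-04,1.09394202e-03],[-1.15443103e-03,9.65553810e-01,2.60200899e-01],[-8.21867060e-04,-2.60201901e-01,9.65553880e-01]]))
def fish(p,z,W):
    f,cx,cy=325.19226,284.78003,211.67986
    v=np.array([p[0]-cx,p[1]-cy]);r=np.linalg.norm(v);th=r/f
    u=v/r*np.sin(th);d=W["R"]@np.array([u[0],-u[1],-np.cos(th)])
    return W["o"]+d*(z-W["o"][2])/d[2]
E
python3 - <<'E'
from h import *
import cv2
im=cv2.imread("pics/wrist0.png")[0:140,180:340]
cv2.imwrite("pics/w0c.png",cv2.resize(im,None,fx=4,fy=4,interpolation=cv2.INTER_CUBIC))
print(fish((258,61),.069,W0), fish((330,204),.055,W0),fish((130,181),.01,W0),fish((245,185),.01,W0))
E
```

```text
[0.54920141 0.12736799 0.069     ] [ 0.61951176 -0.01229228  0.055     ] [0.38444791 0.00659733 0.01      ] [ 0.52838493 -0.00091588  0.01      ]
```

View pics/w0c.png

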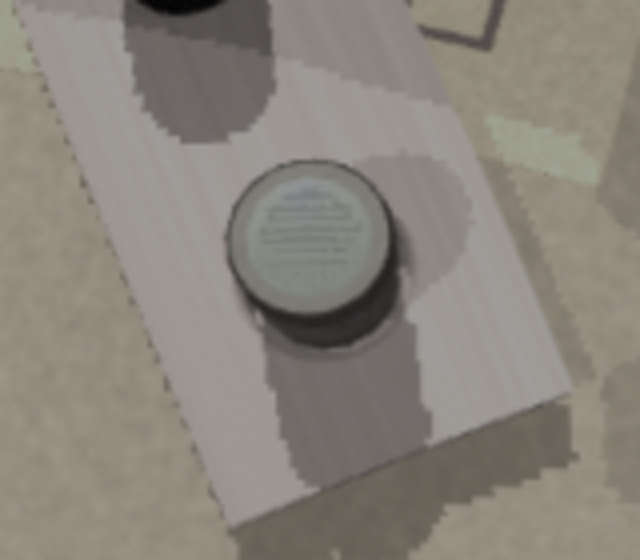

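Cell A estimates agree within 3 mm; I'll use A=(0.5495,0.130) and B=(0.5085,0.232). Going above A, opening on the way.

Call:
arm_command(motion=[{"angular": [0,0,0],"offset": [0,0,-10],"fingers": 0},{"angular": [0,0,0],"offset": [0,0,-35],"fingers": 0},{"angular": [0,0,0],"offset": [10,3,-70],"fingers": 0},{"angular": [0,0,0],"offset": [35,11,-100],"fingers": 85},{"angular": [0,0,0],"offset": [70,23,-120],"fingers": 85},{"angular": [0,0,0],"offset": [108,35,-127],"fingers": 85},{"angular": [0,0,0],"offset": [146,47,-127],"fingers": 85},{"angular": [0,0,0],"offset": [184,59,-127],"fingers": 85},{"angular": [0,0,0],"offset": [222,71,-127],"fingers": 85},{"angular": [0,0,0],"offset": [260,84,-127],"fingers": 85},{"angular": [0,0,0],"offset": [298,96,-127],"fingers": 85},{"angular": [0,0,0],"offset": [332,107,-127],"fingers": 85},{"angular": [0,0,0],"offset": [358,116,-122],"fingers": 85},{"angular": [0,0,0],"offset": [371,120,-110],"fingers": 85},{"angular": [0,0,0],"offset": [376,121.5,-97],"fingers": 85},{"angular": [0,0,0],"offset": [376,121.5,-87],"fingers": 85},{"angular": [0,0,0],"offset": [376,121.5,-82],"fingers": 85},{"angular": [0,0,0],"offset": [376,121.5,-82],"fingers": 85},{"angular": [0,0,0],"offset": [376,121.5,-82],"fingers": 85},{"angular": [0,0,0],"offset": [376,121.5,-82],"fingers": 85}])

```text
time: 6.92
position: [0.5499, 0.129, 0.1554]
orientation: [[0.002, 1.0, 0.001], [1.0, -0.002, -0.0], [-0.0, 0.001, -1.0]]
wrist_force: [-1.4, -0.3, 0.2]
gripper_width: 0.0851
```

```bash
python3 - <<'E'
from h import *
import cv2
print(get_obs()["position"])
print(camera_info("wrist")["origin"])
for n in ["scene","side","wrist"]:
    im=cv2.cvtColor(grab_frame(n),cv2.COLOR_RGB2BGR)
    if n!="wrist": im=cv2.resize(im[100:300,270:450] if n=="scene" else im[230:400,200:380],None,fx=3,fy=3,interpolation=cv2.INTER_CUBIC)
    cv2.imwrite(f"pics/{n}5.png",im)
E
```

```text
[0.5498762  0.12898464 0.15536021]
[0.54923124 0.19428206 0.27277546]
```

View pics/scene5.png

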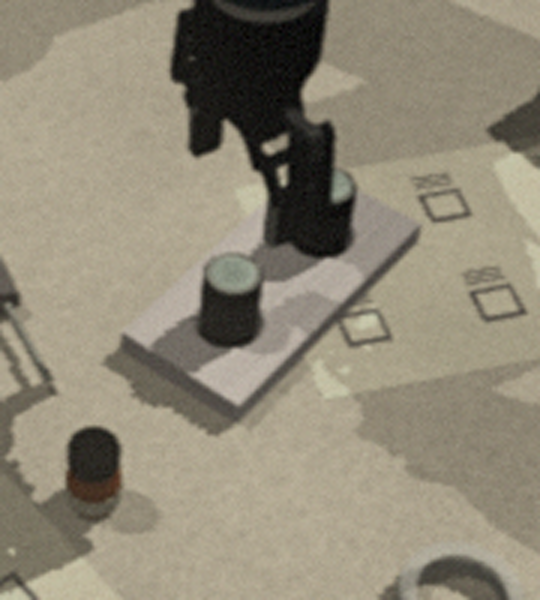

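View pics/side5.png

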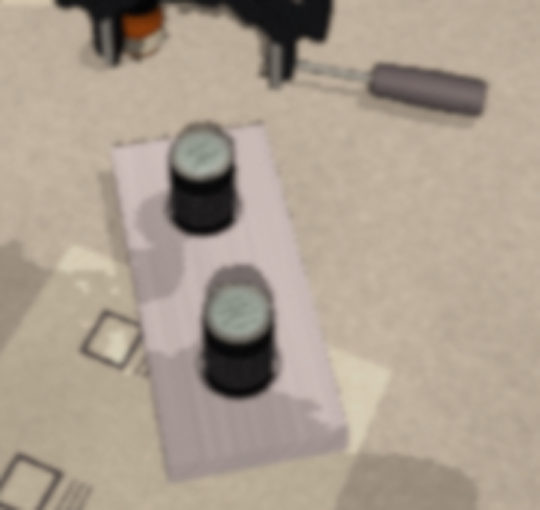

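View pics/wrist5.png

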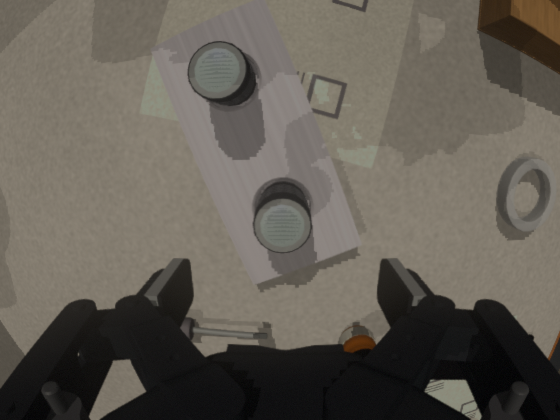

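The wrist view shows cell A's rim centred at about (283,221) between the fingers, and cell B at (218,71).

```bash
python3 - <<'E'
from h import *
c=camera_info("wrist");W=dict(o=np.array(c["origin"]),R=np.array(c["attitude"]))
import cv2
print(fish((282.5,220.5),.068,W),fish((218,71.5),.068,W))
g=cv2.imread("pics/wrist5.png")[20:260,150:350]
cv2.imwrite("pics/w5c.png",cv2.resize(g,None,fx=2.5,fy=2.5,interpolation=cv2.INTER_CUBIC))
E
```

```text
[0.54806721 0.13340719 0.068     ] [0.50782096 0.23072911 0.068     ]
```

View pics/w5c.png

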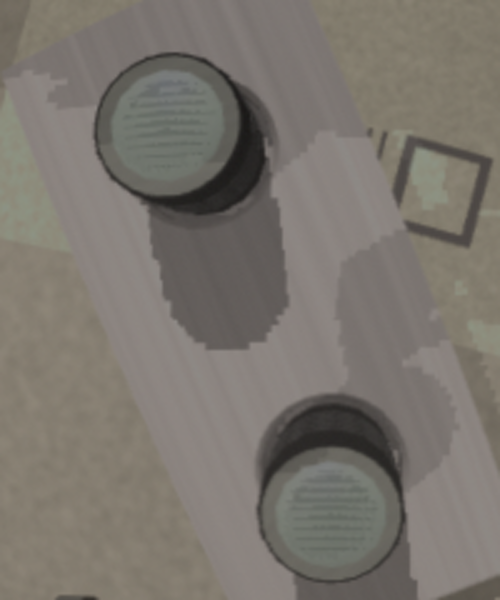

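A refines to (0.5485,0.131) and B to (0.508,0.232). Descending onto A.

Call:
arm_command(motion=[{"angular": [0,0,0],"offset": [1,-0.5,15],"fingers": 85},{"angular": [0,0,0],"offset": [2,-1,40],"fingers": 85},{"angular": [0,0,0],"offset": [2,-1,65],"fingers": 85},{"angular": [0,0,0],"offset": [2,-1,85],"fingers": 85},{"angular": [0,0,0],"offset": [2,-1,97],"fingers": 85},{"angular": [0,0,0],"offset": [2,-1,103],"fingers": 85},{"angular": [0,0,0],"offset": [2,-1,105],"fingers": 85},{"angular": [0,0,0],"offset": [2,-1,105],"fingers": 85},{"angular": [0,0,0],"offset": [2,-1,105],"fingers": 60},{"angular": [0,0,0],"offset": [2,-1,105],"fingers": 50},{"angular": [0,0,0],"offset": [2,-1,105],"fingers": 46},{"angular": [0,0,0],"offset": [2,-1,105],"fingers": 46}])

```text
time: 8.07
position: [0.5491, 0.1321, 0.0506]
orientation: [[-0.0, 1.0, 0.001], [1.0, 0.0, 0.0], [0.0, 0.001, -1.0]]
wrist_force: [-0.5, -0.0, -0.7]
gripper_width: 0.0459
```

```bash
python3 - <<'E'
from h import *
import cv2
print(get_obs()["position"])
for n in ["scene","side"]:
    im=cv2.cvtColor(grab_frame(n),cv2.COLOR_RGB2BGR)
    im=cv2.resize(im[100:280,270:450] if n=="scene" else im[200:380,200:380],None,fx=3,fy=3,interpolation=cv2.INTER_CUBIC)
    cv2.imwrite(f"pics/{n}6.png",im)
E
```

```text
[0.54906566 0.13205025 0.05061239]
```

View pics/scene6.png

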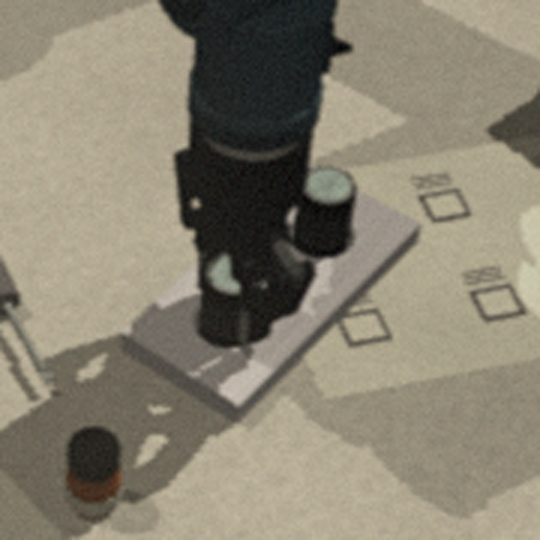

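View pics/side6.png

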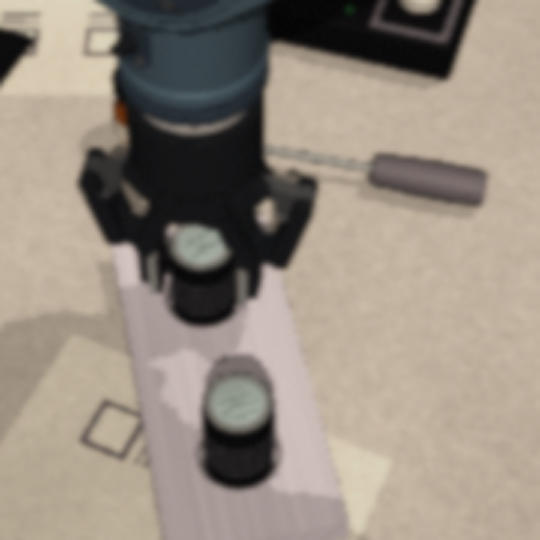

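The fingers straddle cell A evenly at 46 mm, with no contact force. Closing, then lifting.

Call:
arm_command(motion=[{"angular": [0,0,0],"offset": [0,0,0],"fingers": 42},{"angular": [0,0,0],"offset": [0,0,0],"fingers": 38},{"angular": [0,0,0],"offset": [0,0,0],"fingers": 34},{"angular": [0,0,0],"offset": [0,0,0],"fingers": 30},{"angular": [0,0,0],"offset": [0,0,0],"fingers": 30},{"angular": [0,0,0],"offset": [0,0,0],"fingers": 30}], squeeze=60)

```text
time: 8.67
position: [0.5486, 0.132, 0.0502]
orientation: [[-0.0, 1.0, 0.0], [1.0, 0.0, -0.0], [-0.0, 0.0, -1.0]]
wrist_force: [-1.9, 0.6, 6.2]
gripper_width: 0.0385
```

```bash
python3 - <<'E'
from h import *
o=get_obs();print(o["position"],o["wrist_force"],o["ft_torque"],o["effort"],o["gripper_width"])
E
```

```text
[0.5485948  0.13203075 0.05022421] [-1.94844202  0.5519528   6.16708258] [-0.04548087  0.3308946   0.0046039 ] [-2.26983991e-01 -4.59241426e+01 -2.62776107e+01  3.36082675e-02
 -6.58221021e-01  1.35946201e-02] 0.038487265073213865
```

Gripped at 38.5 mm (the grooves are slightly narrower than 40). Lifting.

Call:
arm_command(motion=[{"angular": [0,0,0],"offset": [0,0,-3],"fingers": 30},{"angular": [0,0,0],"offset": [0,0,-8],"fingers": 30},{"angular": [0,0,0],"offset": [0,0,-16],"fingers": 30},{"angular": [0,0,0],"offset": [0,0,-26],"fingers": 30},{"angular": [0,0,0],"offset": [0,0,-36],"fingers": 30},{"angular": [0,0,0],"offset": [0,0,-44],"fingers": 30},{"angular": [0,0,0],"offset": [0,0,-48],"fingers": 30},{"angular": [0,0,0],"offset": [0,0,-50],"fingers": 30},{"angular": [0,0,0],"offset": [0,0,-50],"fingers": 30},{"angular": [0,0,0],"offset": [0,0,-50],"fingers": 30},{"angular": [0,0,0],"offset": [0,0,-50],"fingers": 30},{"angular": [0,0,0],"offset": [0,0,-50],"fingers": 30},{"angular": [0,0,0],"offset": [0,0,-50],"fingers": 30},{"angular": [0,0,0],"offset": [0,0,-50],"fingers": 30}])

```text
time: 9.83
position: [0.5483, 0.132, 0.0994]
orientation: [[0.0, 1.0, -0.001], [1.0, -0.0, -0.0], [-0.0, -0.001, -1.0]]
wrist_force: [-0.1, -0.6, -3.0]
gripper_width: 0.0387
```

```bash
python3 - <<'E'
from h import *
import cv2
F=[]
for n in ["scene","side","scene","side"]:
    F.append(get_obs()["wrist_force"])
    im=cv2.cvtColor(grab_frame(n),cv2.COLOR_RGB2BGR)
    im=cv2.resize(im[100:280,270:450] if n=="scene" else im[150:330,200:380],None,fx=3,fy=3,interpolation=cv2.INTER_CUBIC)
    cv2.imwrite(f"pics/{n}7.png",im)
print(F,get_obs()["position"])
E
```

```text
[array([-0.12308833, -0.61207224, -2.95521112]), array([-1.52877118,  0.21233779, -1.56256253]), array([-0.58268956,  0.65532263, -1.2033476 ]), array([-0.19043979,  0.29790514, -2.51539242])] [0.54846958 0.13202148 0.099689  ]
```

View pics/scene7.png

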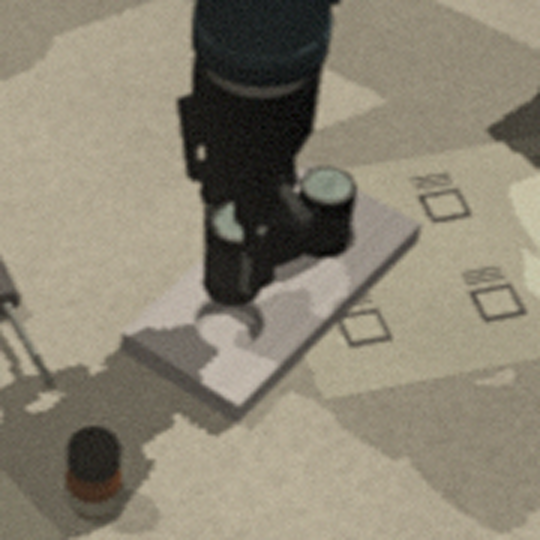

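View pics/side7.png

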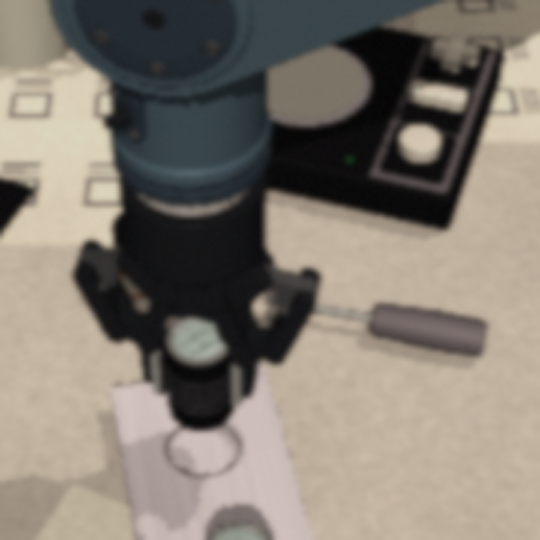

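A reads about −2.1 N (0.21 kg), so it is the lighter one. It hangs upright and clear above its nest. I'll set it back.

Call:
arm_command(motion=[{"angular": [0,0,0],"offset": [0,0,8],"fingers": 30},{"angular": [0,0,0],"offset": [0,0,18],"fingers": 30},{"angular": [0,0,0],"offset": [0,0,28],"fingers": 30},{"angular": [0,0,0],"offset": [0,0,36],"fingers": 30},{"angular": [0,0,0],"offset": [0,0,42],"fingers": 30},{"angular": [0,0,0],"offset": [0,0,46],"fingers": 30},{"angular": [0,0,0],"offset": [0,0,48.5],"fingers": 30},{"angular": [0,0,0],"offset": [0,0,49.5],"fingers": 30},{"angular": [0,0,0],"offset": [0,0,49.5],"fingers": 30},{"angular": [0,0,0],"offset": [0,0,49.5],"fingers": 30},{"angular": [0,0,0],"offset": [0,0,49.5],"fingers": 30}])

```text
time: 10.95
position: [0.5489, 0.132, 0.0505]
orientation: [[0.0, 1.0, 0.001], [1.0, -0.0, 0.0], [0.0, 0.001, -1.0]]
wrist_force: [0.7, -0.6, -1.6]
gripper_width: 0.0385
```

Call:
arm_command(motion=[{"angular": [0,0,0],"offset": [0,0,0.7],"fingers": 30},{"angular": [0,0,0],"offset": [0,0,1.2],"fingers": 30},{"angular": [0,0,0],"offset": [0,0,1.2],"fingers": 30}])

```text
time: 11.2
position: [0.5489, 0.132, 0.0502]
orientation: [[-0.0, 1.0, 0.001], [1.0, 0.0, -0.0], [-0.0, 0.001, -1.0]]
wrist_force: [-3.7, 0.1, 7.2]
gripper_width: 0.0384
```

Seated (+7 N contact). Opening gently, then retreating straight up.

Call:
arm_command(motion=[{"angular": [0,0,0],"offset": [0,0,0],"fingers": 40},{"angular": [0,0,0],"offset": [0,0,0],"fingers": 44},{"angular": [0,0,0],"offset": [0,0,0],"fingers": 50},{"angular": [0,0,0],"offset": [0,0,0],"fingers": 60},{"angular": [0,0,0],"offset": [0,0,0],"fingers": 75},{"angular": [0,0,0],"offset": [0,0,0],"fingers": 85},{"angular": [0,0,0],"offset": [0,0,0],"fingers": 85},{"angular": [0,0,0],"offset": [0,0,-10],"fingers": 85},{"angular": [0,0,0],"offset": [0,0,-35],"fingers": 85},{"angular": [0,0,0],"offset": [0,0,-65],"fingers": 85},{"angular": [0,0,0],"offset": [0,0,-90],"fingers": 85},{"angular": [0,0,0],"offset": [5,-2,-100],"fingers": 85},{"angular": [0,0,0],"offset": [35,-14,-100],"fingers": 85},{"angular": [0,0,0],"offset": [65,-27,-100],"fingers": 85},{"angular": [0,0,0],"offset": [90,-37,-100],"fingers": 85},{"angular": [0,0,0],"offset": [100,-41,-100],"fingers": 85},{"angular": [0,0,0],"offset": [100,-41,-100],"fingers": 85},{"angular": [0,0,0],"offset": [100,-41,-100],"fingers": 85},{"angular": [0,0,0],"offset": [100,-41,-100],"fingers": 85}])

```text
time: 12.78
position: [0.5079, 0.2312, 0.149]
orientation: [[0.0, 1.0, 0.0], [1.0, -0.0, -0.001], [-0.001, 0.0, -1.0]]
wrist_force: [0.5, 0.3, 0.7]
gripper_width: 0.0847
```

```bash
python3 - <<'E'
from h import *
import cv2
o=get_obs();print(o["position"],o["wrist_force"])
c=camera_info("wrist");W=dict(o=np.array(c["origin"]),R=np.array(c["attitude"]))
np.savez("w8.npz",**W)
for n in ["scene","wrist"]:
    im=cv2.cvtColor(grab_frame(n),cv2.COLOR_RGB2BGR)
    if n=="scene":im=cv2.resize(im[100:280,270:450],None,fx=3,fy=3,interpolation=cv2.INTER_CUBIC)
    cv2.imwrite(f"pics/{n}8.png",im)
E
```

```text
[0.50792673 0.23119795 0.14899416] [0.51057482 0.2570541  0.65725752]
```

View pics/scene8.png

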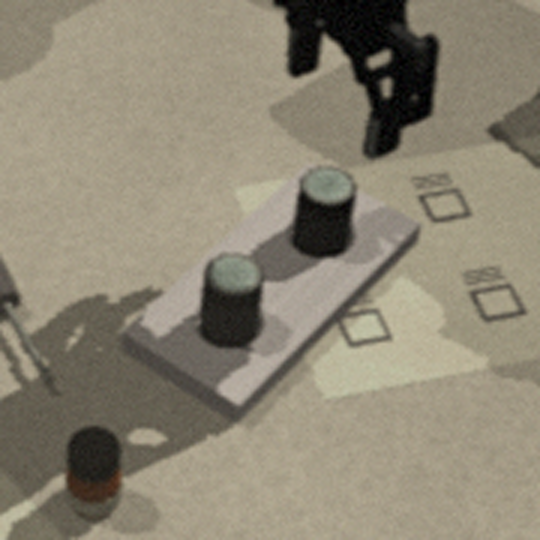

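View pics/wrist8.png

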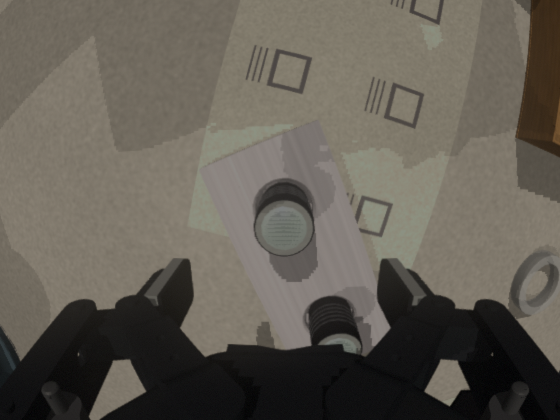

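A stands upright in its nest. B's rim is centred at wrist (284.5,227), so it is centred under the gripper. Descending on B.

Call:
arm_command(motion=[{"angular": [0,0,0],"offset": [0,0,12],"fingers": 85},{"angular": [0,0,0],"offset": [0,0,35],"fingers": 85},{"angular": [0,0,0],"offset": [0,0,60],"fingers": 85},{"angular": [0,0,0],"offset": [0,0,80],"fingers": 85},{"angular": [0,0,0],"offset": [0,0,92],"fingers": 85},{"angular": [0,0,0],"offset": [0,0,98],"fingers": 85},{"angular": [0,0,0],"offset": [0,0,99],"fingers": 85},{"angular": [0,0,0],"offset": [0,0,99],"fingers": 70},{"angular": [0,0,0],"offset": [0,0,99],"fingers": 55},{"angular": [0,0,0],"offset": [0,0,99],"fingers": 46},{"angular": [0,0,0],"offset": [0,0,99],"fingers": 46}])

```text
time: 13.8
position: [0.5083, 0.2322, 0.0512]
orientation: [[-0.0, 1.0, 0.002], [1.0, 0.0, 0.0], [0.0, 0.002, -1.0]]
wrist_force: [-0.8, -0.3, 0.4]
gripper_width: 0.0464
```

```bash
python3 - <<'E'
from h import *
import cv2
for n in ["side"]:
    im=cv2.cvtColor(grab_frame(n),cv2.COLOR_RGB2BGR)
    im=cv2.resize(im[220:400,200:380],None,fx=3,fy=3,interpolation=cv2.INTER_CUBIC)
    cv2.imwrite(f"pics/{n}9.png",im)
E
```

```text
(no output)
```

View pics/side9.png

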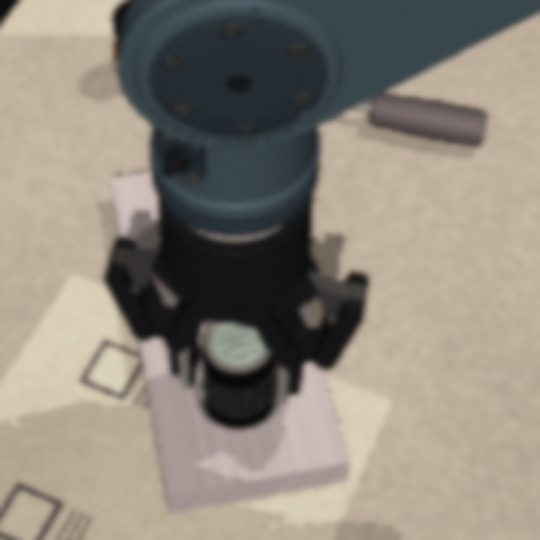

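Well centred on B. Closing with a firmer grip and lifting.

Call:
arm_command(motion=[{"angular": [0,0,0],"offset": [0,0,0],"fingers": 42},{"angular": [0,0,0],"offset": [0,0,0],"fingers": 38},{"angular": [0,0,0],"offset": [0,0,0],"fingers": 34},{"angular": [0,0,0],"offset": [0,0,0],"fingers": 30},{"angular": [0,0,0],"offset": [0,0,0],"fingers": 30},{"angular": [0,0,0],"offset": [0,0,0],"fingers": 30},{"angular": [0,0,0],"offset": [0,0,-3],"fingers": 30},{"angular": [0,0,0],"offset": [0,0,-8],"fingers": 30},{"angular": [0,0,0],"offset": [0,0,-16],"fingers": 30},{"angular": [0,0,0],"offset": [0,0,-26],"fingers": 30},{"angular": [0,0,0],"offset": [0,0,-36],"fingers": 30},{"angular": [0,0,0],"offset": [0,0,-44],"fingers": 30},{"angular": [0,0,0],"offset": [0,0,-48],"fingers": 30},{"angular": [0,0,0],"offset": [0,0,-50],"fingers": 30},{"angular": [0,0,0],"offset": [0,0,-50],"fingers": 30},{"angular": [0,0,0],"offset": [0,0,-50],"fingers": 30},{"angular": [0,0,0],"offset": [0,0,-50],"fingers": 30},{"angular": [0,0,0],"offset": [0,0,-50],"fingers": 30},{"angular": [0,0,0],"offset": [0,0,-50],"fingers": 30}], squeeze=80)

```text
time: 15.43
position: [0.5072, 0.2319, 0.0996]
orientation: [[0.0, 1.0, -0.001], [1.0, -0.0, -0.0], [-0.0, -0.001, -1.0]]
wrist_force: [0.7, -0.0, -5.4]
gripper_width: 0.0387
```

```bash
python3 - <<'E'
from h import *
import cv2
F=[]
for n in ["scene","side","scene","side"]:
    F.append(get_obs()["wrist_force"])
    im=cv2.cvtColor(grab_frame(n),cv2.COLOR_RGB2BGR)
    im=cv2.resize(im[80:260,270:450] if n=="scene" else im[200:380,200:380],None,fx=3,fy=3,interpolation=cv2.INTER_CUBIC)
    cv2.imwrite(f"pics/{n}10.png",im)
F.append(get_obs()["wrist_force"])
print(np.array(F)[:,2],get_obs()["position"],get_obs()["gripper_width"])
E
```

```text
[-5.37418423 -4.37391396 -5.73801019 -5.18414226 -4.96538866] [0.50743846 0.23200204 0.09991107] 0.03925354252832801
```

View pics/scene10.png

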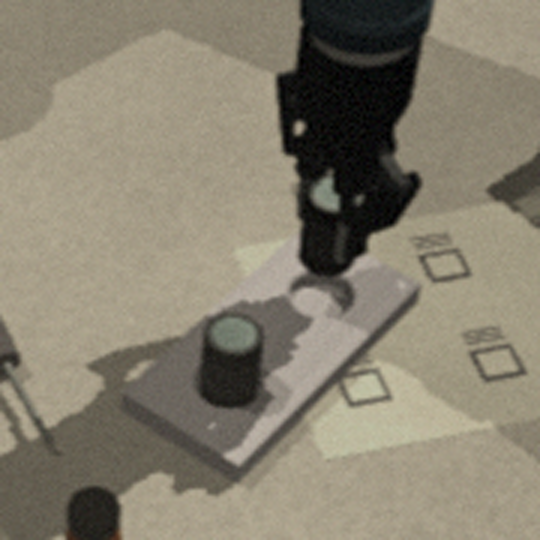

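View pics/side10.png

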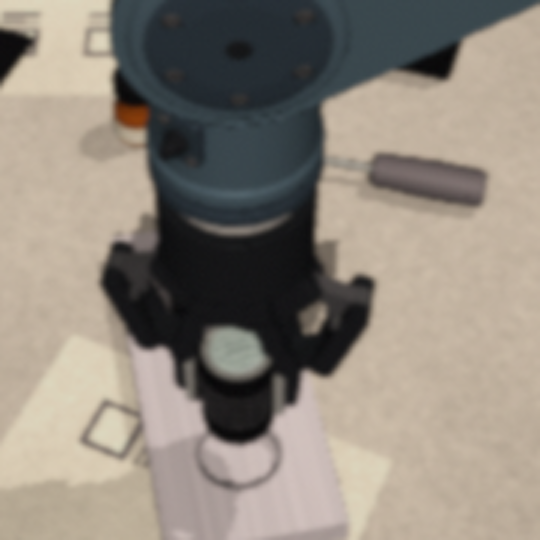

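B reads about −5.1 N (≈0.5 kg), so it is the heavier one. It hangs upright and clear of the tray. I'll carry it high and smoothly over to the window.

Call:
arm_command(motion=[{"angular": [0,0,0],"offset": [0,0,-8],"fingers": 30},{"angular": [0,0,0],"offset": [0,0,-22],"fingers": 30},{"angular": [0,0,0],"offset": [-3,0,-40],"fingers": 30},{"angular": [0,0,0],"offset": [-10,1,-58],"fingers": 30},{"angular": [0,0,0],"offset": [-22,2,-72],"fingers": 30},{"angular": [0,0,0],"offset": [-40,3,-80],"fingers": 30},{"angular": [0,0,0],"offset": [-64,5,-80],"fingers": 30},{"angular": [0,0,0],"offset": [-92,7,-80],"fingers": 30},{"angular": [0,0,0],"offset": [-122,9,-80],"fingers": 30},{"angular": [0,0,0],"offset": [-152,11,-80],"fingers": 30},{"angular": [0,0,0],"offset": [-182,13,-80],"fingers": 30},{"angular": [0,0,0],"offset": [-212,15,-80],"fingers": 30},{"angular": [0,0,0],"offset": [-242,17,-80],"fingers": 30},{"angular": [0,0,0],"offset": [-272,19,-80],"fingers": 30},{"angular": [0,0,0],"offset": [-300,21,-80],"fingers": 30},{"angular": [0,0,0],"offset": [-324,23,-80],"fingers": 30},{"angular": [0,0,0],"offset": [-342,25,-80],"fingers": 30},{"angular": [0,0,0],"offset": [-354,26,-80],"fingers": 30},{"angular": [0,0,0],"offset": [-360,26,-80],"fingers": 30},{"angular": [0,0,0],"offset": [-362,26,-80],"fingers": 30}])

```text
time: 17.3
position: [0.5335, -0.1306, 0.1803]
orientation: [[0.001, 1.0, 0.0], [1.0, -0.001, 0.0], [0.0, 0.0, -1.0]]
wrist_force: [0.5, -0.1, -4.3]
gripper_width: 0.0393
```

Call:
arm_command(motion=[{"angular": [0,0,0],"offset": [-3,0,0],"fingers": 30},{"angular": [0,0,0],"offset": [-10,1,0],"fingers": 30},{"angular": [0,0,0],"offset": [-22,2,0],"fingers": 30},{"angular": [0,0,0],"offset": [-38,3,4],"fingers": 30},{"angular": [0,0,0],"offset": [-54,4,10],"fingers": 30},{"angular": [0,0,0],"offset": [-66,5,20],"fingers": 30},{"angular": [0,0,0],"offset": [-73,5.5,30],"fingers": 30},{"angular": [0,0,0],"offset": [-76,5.5,40],"fingers": 30},{"angular": [0,0,0],"offset": [-76,5.5,46],"fingers": 30},{"angular": [0,0,0],"offset": [-76,5.5,49],"fingers": 30},{"angular": [0,0,0],"offset": [-76,5.5,50],"fingers": 30},{"angular": [0,0,0],"offset": [-76,5.5,50],"fingers": 30},{"angular": [0,0,0],"offset": [-76,5.5,50],"fingers": 30},{"angular": [0,0,0],"offset": [-76,5.5,50],"fingers": 30},{"angular": [0,0,0],"offset": [-76,5.5,50],"fingers": 30},{"angular": [0,0,0],"offset": [-76,5.5,50],"fingers": 30},{"angular": [0,0,0],"offset": [-76,5.5,50],"fingers": 30}])

```text
time: 18.72
position: [0.5392, -0.2059, 0.1304]
orientation: [[-0.0, 1.0, 0.0], [1.0, 0.0, -0.0], [-0.0, 0.0, -1.0]]
wrist_force: [-0.4, -0.1, -4.4]
gripper_width: 0.0391
```

```bash
python3 - <<'E'
from h import *
import cv2
for n in ["scene","side"]:
    o=get_obs();print(o["time"],o["position"],o["wrist_force"],o["gripper_width"])
    im=cv2.cvtColor(grab_frame(n),cv2.COLOR_RGB2BGR)
    cv2.imwrite(f"pics/{n}11.png",cv2.resize(im,None,fx=1.4,fy=1.4))
    cr=im[130:310,100:270] if n=="scene" else im[90:240,230:400]
    cv2.imwrite(f"pics/{n}11c.png",cv2.resize(cr,None,fx=3,fy=3,interpolation=cv2.INTER_CUBIC))
E
```

```text
18.7167 [ 0.53915665 -0.20594728  0.13042714] [-0.41728735 -0.07247915 -4.43178306] 0.039080090042246725
18.7667 [ 0.53913413 -0.20598108  0.13034259] [ 0.70707452 -0.32656093 -3.87831095] 0.03889483642323467
```

View pics/scene11.png

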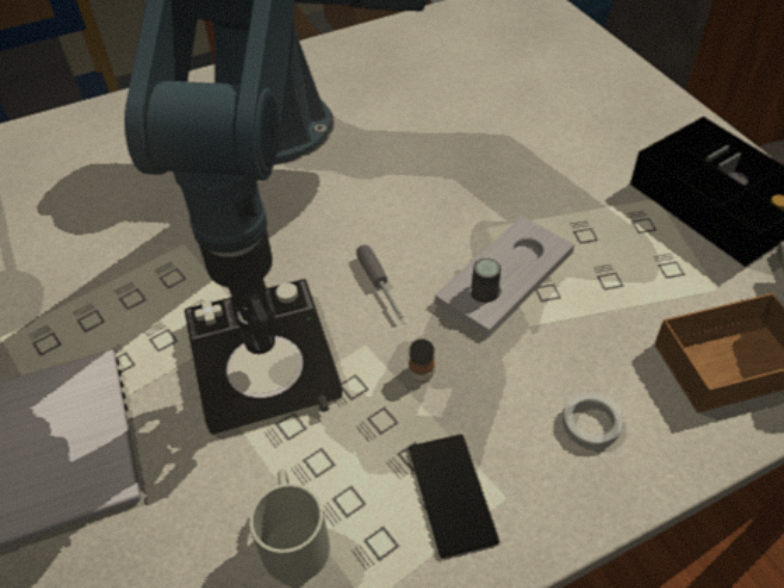

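View pics/scene11c.png

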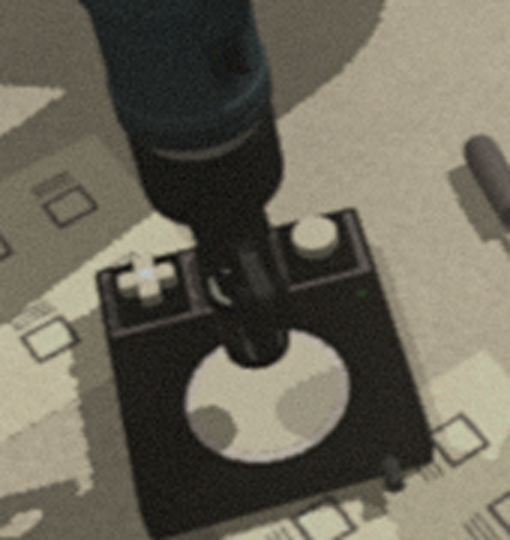

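View pics/side11c.png

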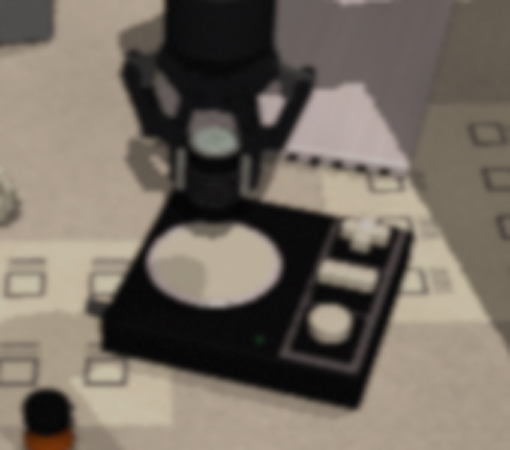

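View pics/side11.png

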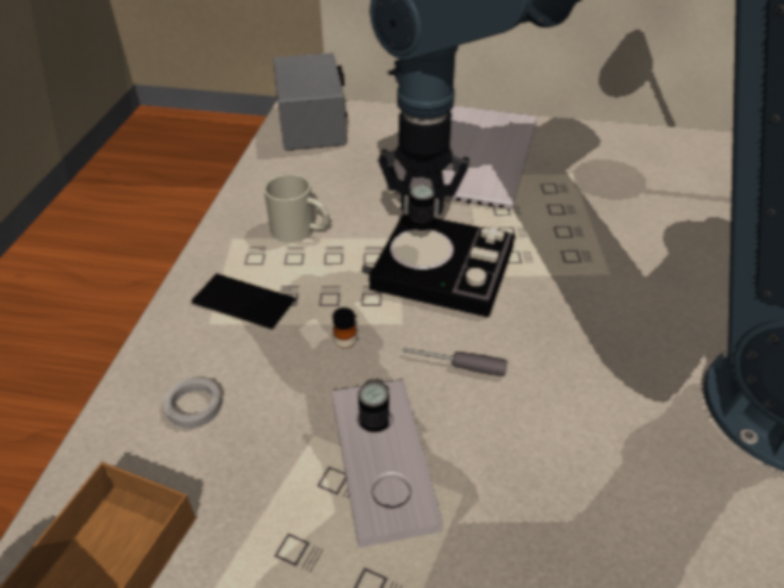

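Both bystanders are in place, A stands in its nest, and B is held upright over the window. As an independent check I'll measure B's height and position from the pictures.

```bash
python3 - <<'E'
from h import *
p=(213/3+230,139/3+90)
for z in (.14,.147,.155):print("top side",z,atz("side",p,z))
q=(212/3+230,211/3+90)
for z in (.08,.087,.095):print("bottom near edge side (exp y -.186)",z,atz("side",q,z))
q=(256/3+100,366/3+130)
for z in (.08,.087,.095):print("bottom near edge scene (exp ~.557,-.215)",z,atz("scene",q,z))
o=get_obs();print(o["time"],o["position"],o["qvel"])
E
```

```text
top side 0.14 [ 0.5428131  -0.21963781  0.14      ]
top side 0.147 [ 0.54146268 -0.20960593  0.147     ]
top side 0.155 [ 0.53991935 -0.19814092  0.155     ]
bottom near edge side (exp y -.186) 0.08 [ 0.54101999 -0.21291309  0.08      ]
bottom near edge side (exp y -.186) 0.087 [ 0.53980745 -0.20383739  0.087     ]
bottom near edge side (exp y -.186) 0.095 [ 0.53842168 -0.19346516  0.095     ]
bottom near edge scene (exp ~.557,-.215) 0.08 [ 0.55048509 -0.21092847  0.08      ]
bottom near edge scene (exp ~.557,-.215) 0.087 [ 0.55586448 -0.2117547   0.087     ]
bottom near edge scene (exp ~.557,-.215) 0.095 [ 0.56201236 -0.21269897  0.095     ]
18.8167 [ 0.53906526 -0.20599281  0.13023809] [-0.00126722  0.00189929  0.00117962 -0.00127418 -0.00025052 -0.00113848]
```

```bash
python3 - <<'E'
from cell import *
o=get_obs();print(o["position"],o["gripper_width"]);print(sign_off())
E
```

```text
[ 0.53906526 -0.20599281  0.13023809] 0.03900795332800346
the job is handed in; nothing more can be done
None
```

The job is handed in. The three keys were pressed in order, the lighter cell is back in its nest, and the heavier one is held over the window. I signed off at about 18.8 s of the 72 s allowed.

- **Keys:** I pressed round, then bar, then cross down to the stop. Contact forces were 14 to 18 N, against 3.6 N for the spring at full travel. The pictures show each key back up after release.
- **Weighing:** The cell nearer the viewer read about 2.1 N (0.21 kg). I set it back upright in its own nest. The other read about 5.1 N on lifting and about 4.2 N while held at the end, so it is clearly the heavier.
- **Final hold:** The heavier cell is gripped at 39 mm with 80 N, upright and still. Its centre is at about (0.539, −0.206), which matches the measured window centre. Its underside is at about 0.088 m, roughly 5 cm above the window face.
- **Bystanders:** The last pictures show the screwdriver and jar where they started.

**Checks that disagreed:**
- The first move call was rejected before anything moved because I had left out a required field.
- In the last height check, one reading disagreed: the cell's lower edge in the side view came out about 13 mm low. It was dark against the black viewer box. The scene view and the cell's top both fit the intended height.

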